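# Back off the clutch basket's knurled ring

## Robot

A 6-joint arm with a two-finger parallel gripper is mounted at the origin on a cart in front of the work surface, level with it; the furniture and walls round the work are solid. World frame = base frame: x ahead of the robot, y to its left, z up, the work surface at z = 0. Lengths are in m, angles in rad, forces in N, time in s.
With the tool pointing down it reaches from about 0.325 to 0.9 m from the base axis. Payload 3.5 kg.
Tool frame: the origin (TCP) lies between the finger pads; the fingertips stand 17 mm ahead of it and the grasp point (between the pads) lies 2 mm behind it; z points along the fingers, y is the line along which they close (so a half turn about z gives the same grasp; the last joint's range is limited). The gripper opens to 85 mm and grips with 20 to 120 N. Pads are 22 mm wide; open, the fingers measure 114 mm over their backs; the gripper's body (76 mm by 85 mm) begins 54 mm behind the grasp point. The pads swing forward as they close: fully open they stand 13 mm farther back than shut.
Start: joints at [1.026, 0.276, -0.026, 1.268, 0, 1.467], TCP at [0.267, 0.565, 0.248] pointing down, gripper open.
Joint ranges: [-3.12, 3.12], [-0.85, 1.88], [-1.08, 1.24], [-1.95, 2.15], [-1.57, 1.53], [-3.14, 3.14]. Speed limits (rad/s): [2.57, 2.57, 3.14, 3.14, 3.14, 3.14].

## Interface

Orientations are given as [roll, pitch, yaw] about the fixed x, y, z axes, in that order (R = Rz(yaw) Ry(pitch) Rx(roll)).
In Python, from cell import arm gives the robot as it stands. Calls block until the motion is done:
- arm.goto(position, orientation): joint-space move of the TCP to a pose.
- arm.movel(position, orientation=None, speed=0.15, contact_N=None): straight line of the TCP; orientation=None keeps the orientation; speed is the mean speed in m/s. With contact_N (N) it stops when the force on the tool has changed by that much, and returns True; else False.
- arm.move_j(angles): joint-space move.
- arm.gripper_to(opening, effort=None): finger opening in m; effort is the grip in N (None keeps the last); returns when the fingers have stopped.
- arm.sleep(seconds).
- arm.solve_ik(position, orientation): joint angles nearest the present ones, or None.
- arm.read_camera(name): name is "side" or "top" or "wrist"; returns (picture, depth): 384x512x3 uint8, blue, green, red; 384x512 float32, m along the optical axis (not along the pixel's ray), 0 where there is no reading.
- arm.camera_params(name): a dict with "fovy" (degrees; the focal length in pixels is half the picture's height over the tangent of half this angle, whatever the lens; pixels are square), "cx", "cy" (the principal point, pixels), "dist_coeffs" ([k1, k2, p1, p2, k3] as OpenCV has them; the pictures are not rectified), "pose" (4x4, takes a point from camera to world coordinates); the wrist camera has in their place "mount" (4x4, takes a point from camera to tool coordinates, whose origin is the TCP and whose axes are the flange's). Camera axes: x right, y down, z forward; pixel columns grow to the right and rows downward; lengths in m; the calibration is good to about 2 mm. A picture is of the moment at which its call begins: read the wrist's pose just before it. camera_params takes no time and is no camera call.
A pose or a line that the arm cannot do raises arm.MotionError and nothing moves.
- arm.close_job(): hands the job in; it is judged then, once.
Trained networks look in the newest picture that a camera, given by its name, has taken for a name from the list of things; names that differ only in an ending like _2 or _b are one class to them, and where a whole thing is asked for, a point or a joint stands for the part that bears it (a point fixed in the world has none). Each returns a list of dicts, best first, with "score" (0 to 1); they miss things now and then, are a little off and sometimes report something else, mostly with a low value. They report only what shows in the picture. A call takes as long as a camera call.
- arm.search_frame(camera, thing): "xyz" ([x, y, z] in m, in world coordinates, good to about 4 mm: the middle of the surface that is visible of it).
- arm.tip_of(camera, thing): "xyz" ([x, y, z] in m, in world coordinates, good to about 4 mm: a listed point, or the origin of a listed thing).
Readings, each from a call of its own:
- arm.get_t(): time.
- arm.get_qpos(): joint angles.
- arm.get_joint_velocities(): joint speeds.
- arm.get_joint_efforts(): joint torques, N m.
- arm.get_tool_pos(): TCP position.
- arm.get_tool_rot(): TCP orientation.
- arm.get_contact_force(): force on the tool from outside, world axes, zero at the start.
- arm.get_wrist_torque(): the same for the moment, N m.
- arm.get_gripper_width(): finger opening in m.
- arm.get_grip_force(): force on a finger pad.
Only numpy, scipy, OpenCV 4.12 (cv2) and the standard library are available. Lean on these libraries where they do the work, as an engineer would, in place of code of your own. Each camera call takes 0.05 s, during which the arm holds its last target. There are 200 camera calls.

## Task

Loosen the knurled ring that clamps the clutch basket on its stand: with a fingertip against the rim, roll the ring two full turns anticlockwise (seen from above), give or take a quarter turn, and leave it there. Do not pinch or lift anything. Leave the other ring, the one on the connecting rod, tight, and leave the spring, piston, spark plug and spanner where they are.

Things in the scene. Friction and masses are not known exactly. Their poses are not given: they have to be found in the camera images.
- basket_stand: Fixed stand: dark steel base plate 130 x 130 x 12 mm holding a round clutch basket (121 mm across, its upright tabs end 59 mm above the bench) under a knurled ring. Origin: centre of the plate's underside, on the axis of the vertical threaded spindle, which ends 112 mm above the bench.
- basket_collar: The knurled ring over the clutch basket: centre of its underside, on the spindle axis, 62 mm above the bench when tight; rises with the ring, does not turn with it; z up. The ring is an aluminium disc 30 mm tall, 92 mm over its knurl of 30 upright ribs (2.8 mm proud, from 2 to 28 mm above the underside), too wide for the gripper to span. It rises 4 mm per turn.
- basket_ring (a joint): Angle (rad) of that ring on its thread: 0 = hard tight (a stop), growing as it loosens, anticlockwise seen from above; it starts 0 to 0.3 and reads on past full turns (6.28 each). It turns stiffly (about 0.07 N m, so 1.5 N along the rim) and stays where it is left.
- basket_index (a point): The low dark index bar on the top of that ring (22 x 5 x 2 mm): its middle, 35 mm from the axis at the height of the ring's top face; it goes round with the ring, so it shows the turns.
- rod_stand: The second stand, same base plate, with a connecting rod (172 mm long, 20 mm thick) clamped by its big end and sticking out to one side. Origin: centre of the plate's underside, on the spindle axis. Its spindle ends 93 mm above the bench.
- rod_collar: Same as basket_collar, for the second stand: the equal knurled ring that clamps the connecting rod; underside 43 mm above the bench. To be left tight.
- rod_ring (a joint): Angle (rad) of the second stand's ring: 0 = hard tight, starts 0 to 0.3.
- spring: Bystander: loose steel valve spring, 30 mm across, 42 mm tall, standing; origin at the centre of its underside.
- piston: Bystander: loose piston, 66 mm across, 57 mm tall, crown up; origin at the centre of its underside.
- plug: Bystander: loose spark plug lying down, 74 x 21 x 24 mm; origin at the centre of its underside.
- spanner: Bystander: loose spanner lying flat, 165 x 27 x 7 mm; origin at the centre of its underside.

How it is judged:
On the way, in this order (a step that is already met when the one before it is completed fails the run):
1. the clutch basket's ring is backed off part of the first turn by a fingertip on it (value of joint basket_ring between 1.5 and 6.3 rad and contact force between the fingers and basket_collar above 0.2 N), for 0.04 s.
2. it is rolled on into the second turn by a fingertip on it (value of joint basket_ring above 6.8 rad and contact force between the fingers and basket_collar above 0.2 N), for 0.04 s.
At the end, for the whole second after the job is handed in: The clutch basket's ring stands at rest two full turns (12.57 rad) looser, within a quarter turn (11.0 to 14.45 rad from tight, which allows for its start); the connecting rod's ring is below 0.6 rad; each bystander is within 20 mm of its start (value of joint basket_ring between 11 and 14.45 rad and velocity of joint basket_ring between -0.05 and 0.05 rad/s and value of joint rod_ring below 0.6 rad and not (distance of spring from where it was at the start of the episode above 0.02 m) and not (distance of piston from where it was at the start of the episode above 0.02 m) and not (distance of plug from where it was at the start of the episode above 0.02 m) and not (distance of spanner from where it was at the start of the episode above 0.02 m)); the robot touches nothing.
It fails at once if the connecting rod's ring is loosened (value of joint rod_ring above 0.6 rad).
It fails at once if a bystander is lifted, carried or pushed more than 20 mm (distance of any of spring, piston, plug, spanner from where it was at the start of the episode above 0.02 m).
It also fails if it takes over 64 s, if anything falls off the work surface, if the arm or the gripper's body presses on something with over 40 N, if the wrist force passes 120 N, or if a joint passes its speed limit or range.

## Working session

There is one attempt and no reset: what is moved stays moved. The work goes in short steps, each a Python script; the robot and the scene stay as the last script left them, time stands still between calls to the robot, and variables do not carry over. Pictures are saved under pics/ and viewed, at most 10 in all, crops included, and the job is handed in when it is done.

```bash
ls; mkdir -p pics; python3 - <<'E'
from cell import arm
import cv2
for c in ("top","side"):
    p,d=arm.read_camera(c); cv2.imwrite(f"pics/{c}0.png",p)
    for n in ["basket_collar","rod_collar","basket_index","basket_stand","rod_stand","spring","piston","plug","spanner"]:
        r=arm.tip_of(c,n); print(c,n,[(x["score"],[round(float(v),3) for v in x["xyz"]]) for x in r[:3]])
print(arm.get_t(), arm.get_tool_rot(), arm.get_gripper_width())
E
```

```text
pics
top basket_collar [(0.59, [0.543, -0.236, 0.065])]
top rod_collar [(0.7, [0.549, 0.175, 0.042])]
top basket_index []
top basket_stand [(0.65, [0.542, -0.239, -0.004])]
top rod_stand [(0.83, [0.553, 0.177, -0.001])]
top spring [(0.47, [0.69, -0.033, -0.001])]
top piston [(0.78, [0.437, -0.025, -0.004])]
top plug [(0.33, [0.688, -0.028, 0.0])]
top spanner [(0.38, [0.547, -0.237, 0.064]), (0.38, [0.554, 0.179, 0.001])]
side basket_collar [(0.9, [0.541, -0.236, 0.062]), (0.29, [0.547, 0.173, -0.003])]
side rod_collar [(0.93, [0.552, 0.173, 0.044])]
side basket_index [(0.94, [0.573, -0.224, 0.094])]
side basket_stand []
side rod_stand [(0.97, [0.547, 0.172, 0.002])]
side spring [(0.47, [0.688, -0.032, 0.0])]
side piston [(0.66, [0.437, -0.022, 0.002])]
side plug [(0.54, [0.514, -0.401, -0.001])]
side spanner [(0.56, [0.426, 0.382, 0.001])]
1.0 [3.14155041e+00 6.56317202e-06 2.69976350e+00] 0.08520189158180473
```

View pics/top0.png

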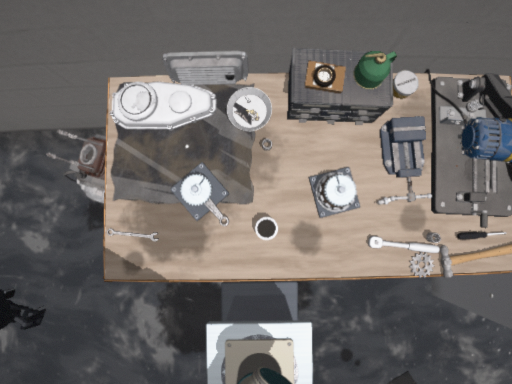

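View pics/side0.png

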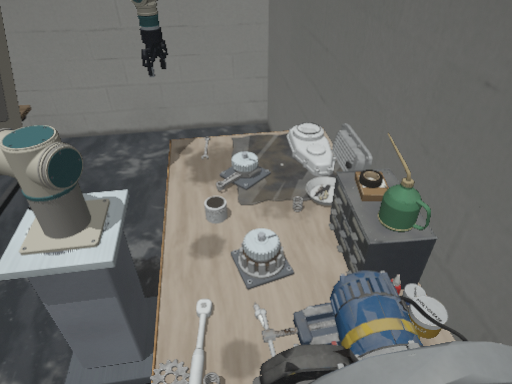

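The top view has the basket stand at about (335,190) and the rod stand at (200,190). The plug is near (410,197) and the piston at (265,228). In the side view the index bar is at (262,236), and all of this agrees with the network positions. Next I'll close the gripper and probe the rim from four sides to get the centre and the finger's size.

```bash
python3 - <<'E'
from cell import arm
import numpy as np, json
R=[np.pi,0,np.pi/2]; c=np.array([.543,-.237]); Z=.095
print(arm.solve_ik([.46,-.237,.2],R), arm.solve_ik([.46,-.237,.2],[np.pi,0,-np.pi/2]))
q=arm.solve_ik([.46,-.237,.2],R)
if q is None or abs(q[5])>2: R=[np.pi,0,-np.pi/2]
arm.gripper_to(0.0,20)
out=[]
arm.goto([c[0]-.085,c[1],.2],R)
arm.movel([c[0]-.085,c[1],Z],R,speed=.15)
for i,d in enumerate([(-1,0),(0,1),(1,0),(0,-1)]):
    d=np.array(d)
    if i:
        e=(p+d)*.085
        arm.movel([*(c+e),Z],R,speed=.2); arm.movel([*(c+.085*d),Z],R,speed=.2)
    hit=arm.movel([*(c+.04*d),Z],R,speed=.04,contact_N=3)
    t=arm.get_tool_pos(); f=arm.get_contact_force(); out.append(t); print(hit,t.round(4),f.round(1),round(arm.get_t(),2))
    arm.movel([*(c+.085*d),Z],R,speed=.2); p=d
o=np.array(out)
print("centre",(o[0,0]+o[2,0])/2,(o[1,1]+o[3,1])/2,"half",(o[2,0]-o[0,0])/2,(o[1,1]-o[3,1])/2, R, arm.get_qpos().round(2))
p_,_=arm.read_camera("side")
print(arm.tip_of("side","basket_index"),arm.get_t())
E
```

```text
[-0.60071867  0.11837203 -0.32599841  1.12642588  0.          0.97007766] [-0.60071867  0.11837203 -0.32599841  1.12642588  0.         -2.171515  ]
True [ 0.4837 -0.2367  0.0944] [-2.4 -0.2  1.7] 6.23
True [ 0.5427 -0.18    0.0946] [0.7 1.9 0.6] 8.4
True [ 0.5999 -0.2369  0.0953] [ 2.8 -0.1  2.6] 10.58
True [ 0.5429 -0.2928  0.0949] [ 0.7 -3.4  0.4] 12.78
centre 0.5417782973674813 -0.23642899021597563 half 0.058090973560083414 0.05641738335164402 [3.141592653589793, 0, 1.5707963267948966] [-0.64  0.4  -0.19  0.98  0.    0.93]
[{'xyz': [0.5513, 0.1743, 0.0011], 'score': 0.24}] 13.1833
```

```bash
cat > roll.py <<'E'
from cell import arm
import numpy as np
R=[np.pi,0,np.pi/2]; C=np.array([.5418,-.2364]); H=np.array([.0121,.0104]); Z=.095; RAD=.046
def circuit(delta):
    """TCP points once round the rim, fixed orientation, anticlockwise from the middle of the -y side."""
    pts=[]
    for a0,s in [(-90,(1,-1)),(0,(1,1)),(90,(-1,1)),(180,(-1,-1))]:
        for a in np.radians(np.linspace(a0,a0+90,9)):
            pts.append(C+H*s+(RAD-delta)*np.array([np.cos(a),np.sin(a)]))
    return pts   # 36 points; arcs of 9, joined by straight faces
def roll(i0,i1,delta,speed=.05,verbose=3):
    P=circuit(delta)
    for i in range(i0,i1):
        arm.movel([*P[i%36],Z],R,speed=speed)
        if i%verbose==0: 
            f=arm.get_contact_force(); a=P[i%36]-C; u=a/np.linalg.norm(a)
            print(i,"t %.1f radial %.1f tang %.1f fz %.1f"%(arm.get_t(),f[:2]@u,f[1]*u[0]-f[0]*u[1],f[2]))
def index():
    for cam in ("side","top"):
        arm.read_camera(cam)
        for n in ("basket_index",):
            for r in arm.tip_of(cam,n):
                v=np.array(r["xyz"])-[*C,0]
                print(cam,r["score"],v.round(3),"r %.3f ang %.0f"%(np.hypot(*v[:2]),np.degrees(np.arctan2(v[1],v[0]))))
E
python3 - <<'E'
from roll import *
arm.movel([C[0],C[1]-.085,Z],R); index()
roll(0,13,.0015)
p=arm.get_tool_pos()[:2]; u=(p-C)/np.linalg.norm(p-C)
index(); import cv2; cv2.imwrite("pics/s1.png",cv2.resize(arm.read_camera("side")[0][200:300,200:330],None,fx=5,fy=5))
E
```

```text
top 0.66 [0.032 0.011 0.093] r 0.034 ang 18
0 t 14.4 radial 4.2 tang -0.8 fz -0.6
3 t 15.4 radial 0.6 tang -0.4 fz 0.1
6 t 16.4 radial 0.2 tang -0.0 fz -0.4
9 t 17.6 radial 3.9 tang 0.4 fz 3.5
12 t 18.6 radial -0.2 tang 0.2 fz -0.5
side 0.78 [-0.004  0.037  0.096] r 0.037 ang 96
```

View pics/s1.png

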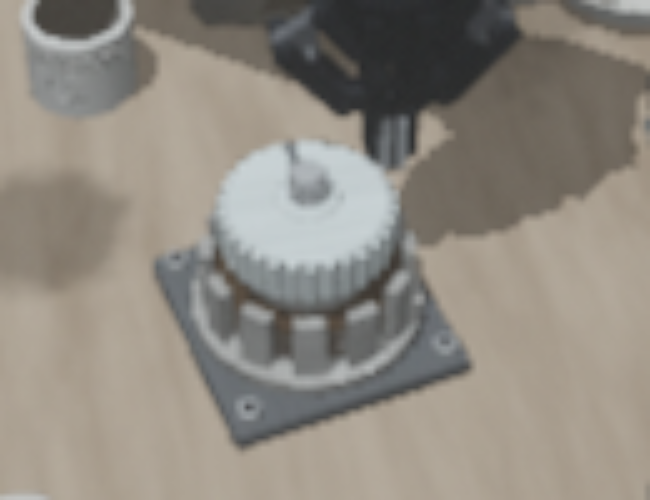

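The crop shows the tip on the far side of the rim at (390,150), with the index bar gone round to (293,150). The ring has turned about 78°, but contact is light at the finger's corners. I'll press deeper there.

```bash
sed -i 's/(RAD-delta)\*/(RAD-delta-.003*np.sin(2*a)**2)*/' roll.py
python3 - <<'E'
from roll import *
for k in range(12,30,6):
    roll(k,k+6,.002,verbose=2); index()
E
```

```text
12 t 19.1 radial 3.4 tang 1.6 fz -0.4
14 t 19.7 radial 3.7 tang -1.2 fz 1.1
16 t 20.3 radial -0.4 tang 0.0 fz -1.0
18 t 21.5 radial 5.1 tang -1.0 fz 2.1
20 t 22.1 radial 0.7 tang 0.4 fz 0.5
22 t 22.8 radial 4.9 tang -0.9 fz 1.5
side 0.9 [-0.023 -0.024  0.098] r 0.033 ang -133
24 t 23.6 radial 2.0 tang 0.2 fz -0.7
26 t 24.2 radial 5.0 tang -0.3 fz 2.0
28 t 25.1 radial 2.8 tang 1.0 fz -0.5
side 0.64 [ 0.023 -0.021  0.097] r 0.031 ang -42
top 0.92 [ 0.025 -0.026  0.096] r 0.036 ang -47
```

```bash
python3 - <<'E'
from roll import *
for k in (30,36,42,48):
    roll(k,k+6,.0023,verbose=3); index()
E
```

```text
30 t 25.9 radial 1.7 tang 0.0 fz -0.0
33 t 26.9 radial 0.3 tang 0.4 fz -0.6
top 0.59 [0.034 0.01  0.099] r 0.036 ang 16
36 t 28.3 radial 5.0 tang 0.8 fz 0.7
39 t 29.3 radial 4.4 tang -0.5 fz 0.7
side 0.88 [-0.008  0.036  0.096] r 0.037 ang 103
42 t 30.4 radial 4.5 tang 0.2 fz 1.9
45 t 31.6 radial 5.9 tang 1.0 fz 2.3
side 0.75 [-0.037  0.001  0.101] r 0.037 ang 179
48 t 32.8 radial 4.4 tang 1.3 fz 3.0
51 t 33.7 radial 0.0 tang -0.7 fz 0.1
side 0.91 [-0.015 -0.03   0.102] r 0.034 ang -117
```

```bash
python3 - <<'E'
from roll import *
import cv2
roll(54,60,.0023); index()
roll(60,65,.0023); index()
p=arm.get_tool_pos()[:2]; u=(p-C)/np.linalg.norm(p-C)
arm.movel([*(C+u*.1),Z],R); arm.movel([*(C+u*.1),.25],R)
index(); print(arm.get_t(),arm.get_contact_force())
for n in ("spring","piston","plug","spanner"):
    print(n,[np.round(r["xyz"],3) for r in arm.tip_of("side",n)[:1]])
cv2.imwrite("pics/s2.png",cv2.resize(arm.read_camera("side")[0][130:330,140:370],None,fx=3,fy=3))
E
```

```text
54 t 35.2 radial 6.1 tang -0.2 fz 4.1
57 t 36.1 radial 3.5 tang -0.5 fz 1.1
side 0.76 [ 0.029 -0.018  0.104] r 0.034 ang -33
top 0.66 [ 0.028 -0.017  0.101] r 0.033 ang -32
60 t 37.3 radial 3.0 tang 0.3 fz -1.3
63 t 38.5 radial 7.2 tang 0.2 fz 1.5
side 0.95 [0.026 0.023 0.103] r 0.035 ang 41
top 0.78 [0.028 0.024 0.101] r 0.037 ang 41
side 0.94 [0.025 0.027 0.104] r 0.036 ang 48
top 0.86 [0.027 0.026 0.102] r 0.038 ang 44
top 0.66 [-0.001  0.002 -0.002] r 0.002 ang 120
40.7917 [ 0.21781344 -0.09543816  0.65145888]
spring [array([ 0.69 , -0.032, -0.003])]
piston [array([ 0.433, -0.022,  0.   ])]
plug [array([ 0.515, -0.401,  0.002])]
spanner []
```

View pics/s2.png

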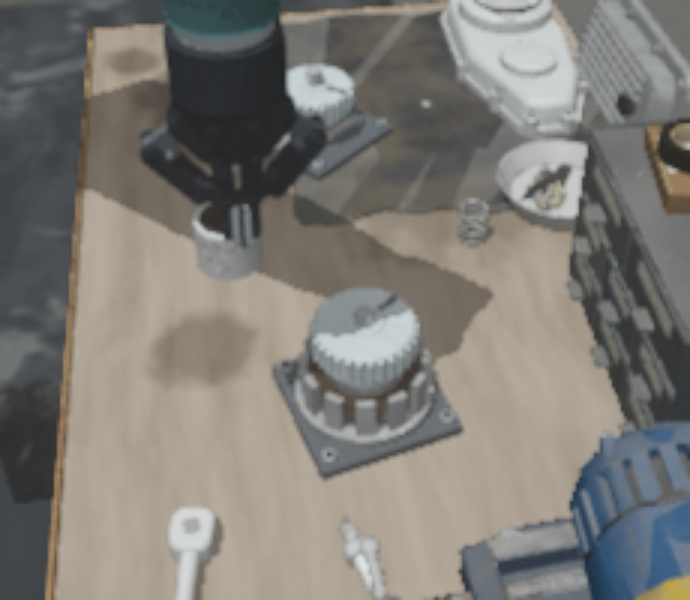

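The picture shows the index bar at (388,302), which is about 45°. That is roughly 747° (13.0 rad) of loosening. The ring top reads about 102 mm against an expected 100 mm, so the turn count is consistent. The gripper is clear, and the bystanders I could see are where they were.

```bash
python3 -c "
from cell import arm
print(arm.close_job())"
```

```text
the job is handed in; nothing more can be done
None
```

The clutch-basket ring was rolled about 13.0–13.3 rad loose by fingertip and left at rest, inside the 11.0–14.45 rad window. The job is handed in with the gripper clear; spring, piston and plug were re-measured in place, and the spanner and rod ring were never approached and not re-measured.

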